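Unlatch the tall battery pack from the charging dock

TASK

First switch the charger off by pushing the switch box's lever all the way over to its other side. Then pinch the two side catches of the tall battery pack together, lift the pack straight up out of the dock, and hold it still and upright in the air by its catches, at least 10 cm higher than it sat; the program finishes while holding it there, with nothing put down. Leave the short pack seated and don't disturb the other things on the bench.

Things in the scene. Friction and masses are not known exactly. Their poses are not given: they have to be found in the camera images.
- dock: Grey two-bay battery charging dock fixed to the bench, 110 (its x) x 220 (its y) x 36 mm tall. Origin: centre of its underside, on the bench; z up. Its two bays lie side by side at y = +50 and -50 mm; each bay's floor is 6 mm above the bench and its top face 36 mm. One bay holds the tall pack, the other the short one; which is which varies.
- tall_pack: The tall battery pack, upright in one bay of the dock (same body as tall_pack_center). Origin: centre of its underside; z up, x and y parallel to the dock's x and y. Core 32 (x) x 70 (y) x 88 mm tall, about 0.3 kg.
- tall_pack_center (a point): Centre of the tall pack, 44 mm above its underside and below its top (50 mm above the bench when seated); axes as the pack. Mid-way along its -x and +x faces stand two black upright ribbed catches, 24 mm wide (y), whose finger faces span 2 to 38 mm above this point. Over their outsides they measure 56 mm (along x) free, 42 mm fully squeezed. The dock below is all that is near them.
- tall_pack_front (a joint): How far the tall pack's catch on its -x side is pressed in (towards the core), m: 0 free, 0.007 fully in. Sprung: 3.5 N to start, 8.4 N fully in; springs out when let go. A tooth at its foot locks under the dock's lip: unless both catches are in by more than about 5 mm the pack cannot be lifted.
- tall_pack_back (a joint): The same for the catch on its +x side.
- short_pack_center (a point): Centre of the short battery pack in the other bay, 28 mm above its underside (34 mm above the bench). Same make with the same kind of catches but only 56 mm tall (top 62 mm above the bench). It stays in the dock.
- toggle_base: Grey switch box fixed to the bench, 70 (x) x 50 (y) x 25 mm tall; origin: centre of its underside. The lever's pivot runs along its y axis, 22 mm above the bench over the origin.
- toggle (a joint): The switch lever's angle, rad: 0 = leaning to the box's -x (on), 1.0 = leaning to the box's +x against its stop (off); upright at 0.5. It starts on, at 0 to 0.2. Stiff (about 1 N at the ball), it stays where it is left.
- toggle_tip (a point): Centre of the black ball, 26 mm across, at the end of the lever, 70 mm from the pivot; the steel rod below it is 10 mm thick. The ball moves from about 34 mm on the box's -x side of the pivot to 34 mm on its +x side, 83 mm above the bench at both ends and 92 mm when upright.
- meter: Yellow handheld meter lying on its back, 160 x 80 x 43 mm, origin under its centre. Bystander.
- mouse: Black computer mouse, 110 x 62 x 34 mm, origin under its centre. Bystander.
- spool: Metal solder spool standing on end, 60 mm across, 50 mm tall, origin under its centre. Bystander.
- screwdriver: Screwdriver lying along its x, 190 mm long. Bystander.
- boards: Stack of three circuit boards on brass spacers, 90 x 70 x 50 mm, origin under its centre. Bystander.
- mug: White mug, 82 mm across, 95 mm tall, handle on its +y, origin under its centre. Bystander.
- jar: Small clear jar with a steel cap, 52 mm across, 60 mm tall, origin under its centre. Bystander.

How it is judged:
By the outcome, as a careful person would: the job done as asked, in the order asked, and still so for the second after the job is handed in, while the arm keeps its last pose, push and grip.
It also fails if it takes over 45 s, if anything falls off the work surface, if the arm or the gripper's body presses on something with over 40 N, if the wrist force passes 120 N, or if a joint passes its speed limit or range.

ROBOT

A 6-joint arm with a two-finger parallel gripper is mounted at the origin on the work surface. World frame = base frame: x ahead of the robot, y to its left, z up, the work surface at z = 0. Lengths are in m, angles in rad, forces in N, time in s.
With the tool pointing down it reaches from about 0.325 to 0.9 m from the base axis. Payload 3.5 kg.
Tool frame: the origin (TCP) lies midway between the tips of the shut fingers; the grasp point (between the pads) lies 19 mm behind it; z points along the fingers, y is the line along which they close (so a half turn about z gives the same grasp; the last joint's range is limited). The gripper opens to 85 mm and grips with 20 to 120 N. Pads are 22 mm wide; open, the fingers measure 114 mm over their backs; the gripper's body (76 mm by 85 mm) begins 54 mm behind the grasp point. The pads swing forward as they close: fully open they stand 13 mm farther back than shut.
Start: joints at [-1.443, 0.276, -0.026, 1.268, 0, 1.467], TCP at [0.143, -0.608, 0.231] pointing down, gripper open.
Joint ranges: [-3.12, 3.12], [-0.85, 1.88], [-1.08, 1.24], [-1.95, 2.15], [-1.57, 1.53], [-3.14, 3.14]. Speed limits (rad/s): [2.57, 2.57, 3.14, 3.14, 3.14, 3.14].

INTERFACE

Orientations are given as a rotation vector (axis times angle).
In Python, from plant import robot, cams gives the robot as it stands. The module is installed in compiled form; this text tells all that it offers.
- The arm moves only by the tool play_rows, never from a script. Its argument "commands" is a list of rows, each a list of 5 numbers: the shift along the world's x, y, z each as a share of 15 cm, from -1 to 1, then the turn about the world's z as a share of pi/2 rad, from -1 to 1, then the closure, from -1 (fully open) to 1 (shut), so that 0 is half open. In form: [[tx, ty, tz, yaw, grip], ...]. A call has 1 to 5 rows; each row is the pose to reach, as a shift and turn from the pose commanded when the call began; what a row does not reach only later rows make up. A row lasts 1/12 s, in which the tool goes at most 41.7 mm and 7.16 degrees, less where a joint would pass 70% of its speed; a pose out of reach is approached as far as the arm can. A call with a number of a shift or a turn outside -1 to 1 is refused whole. A call with a gripper value outside its range is refused whole. The fingers move at their own pace and stop on an object; "grip_force" is the grip in N (left out, the last holds). Time passes only in rows, so rows that repeat a pose let the fingers close. It gives the time, the measured TCP pose, the force, the opening and the grip force at its end, in the units of the state.
- robot.get_state(): the state, without advancing time (a new reading comes with each control period).
- cams.read_camera(name): name is "scene" or "top" or "wrist"; returns (picture, depth): 420x560x3 uint8, red, green, blue; 420x560 float32, m along the optical axis (not along the pixel's ray), 0 where there is no reading.
- cams.camera_params(name): a dict with "fov_y" (degrees; the focal length in pixels is half the picture's height over the tangent of half this angle, whatever the lens; pixels are square), "cx", "cy" (the principal point, pixels), "rvec" (rotation vector, rad) and "tvec" (3), from world to camera coordinates, as OpenCV has them; the wrist camera has in their place "hand_eye" (4x4, takes a point from camera to tool coordinates, whose origin is the TCP and whose axes are the flange's). Camera axes: x right, y down, z forward; pixel columns grow to the right and rows downward; lengths in m; the calibration is good to about 2 mm. A picture is of the moment at which its call begins: read the wrist's pose just before it. camera_params takes no time and is no camera call.
- robot.job_done(): hands the job in; it is judged then, once.
The state is a dict: "clock": time; "joint_positions": joint angles; "qd": joint speeds; "joint_efforts": joint torques, N m; "eef_pos": TCP position; "tcp_rot": TCP orientation; "ft_force": force on the tool from outside, world axes, zero at the start; "ft_torque": the same for the moment, N m; "width": finger opening in m; "grip_force": force on a finger pad.
Only numpy, scipy, OpenCV 4.12 (cv2) and the standard library are available. Lean on these libraries where they do the work, as an engineer would, in place of code of your own. Each camera call takes 0.05 s, during which the arm holds its last target. There are 200 camera calls.

## Working session

There is one attempt and no reset: what is moved stays moved. The work goes in short steps, Python scripts to look and compute and a tool call to move; the robot and the scene stay as the last step left them, time stands still between calls to the robot, and variables do not carry over. Pictures are saved under pics/ and viewed, at most 10 in all, crops included, and the job is handed in when it is done.

Besides the shell and the picture viewer there is one more tool, called as a command line: name --pt "numbers of a row" for each row, then --argument value for the rest. play_rows: Moves the arm, as the interface text tells. Its arguments: {"type":"object","properties":{"commands":{"type":"array"},"grip_force":{"type":"number"}},"required":["commands"]}

```bash
mkdir -p pics; cat > h.py <<'E'
import numpy as np, cv2
from plant import robot, cams
def cloud(name):
    st=robot.get_state(); im,d=cams.read_camera(name); p=cams.camera_params(name)
    f=210/np.tan(np.radians(p["fov_y"])/2)
    v,u=np.mgrid[:420,:560]
    P=np.stack([(u-p["cx"])/f*d,(v-p["cy"])/f*d,d],-1)
    if "hand_eye" in p:
        H=np.array(p["hand_eye"]); R=cv2.Rodrigues(np.array(st["tcp_rot"],float))[0]
        W=(P@H[:3,:3].T+H[:3,3])@R.T+np.array(st["eef_pos"])
    else:
        R=cv2.Rodrigues(np.array(p["rvec"],float))[0]
        W=(P-np.array(p["tvec"]).ravel())@R
    W[d==0]=np.nan
    return im,W
def save(n,im): cv2.imwrite(f"pics/{n}.png",im[:,:,::-1])
E
python3 - <<'E'
from h import *
for n in ["top","scene"]:
    im,W=cloud(n); save(n,im); np.save(n+".npy",W)
print(robot.get_state())
E
```

```text
{'clock': 0.1, 'joint_positions': array([-1.44342059e+00,  2.77133783e-01, -2.77283094e-02,  1.26799825e+00,
        2.43331265e-06,  1.46737178e+00]), 'qd': array([-4.96423656e-05,  5.23135281e-06,  2.70551600e-03, -2.07696815e-04,
       -7.35201636e-04,  2.25494885e-03]), 'joint_efforts': array([-2.41642165e-04, -4.46708250e+01,  2.96128660e+01,  8.47879361e-03,
       -1.26077330e-04,  6.09327969e-06]), 'eef_pos': array([ 0.1428601 , -0.6077389 ,  0.23023106]), 'tcp_rot': array([-3.11864709e+00, -3.61498452e-01,  3.49808721e-05]), 'ft_force': array([0.30291863, 0.43816468, 0.56587482]), 'ft_torque': array([0.06374926, 0.02145122, 0.01089336]), 'grip_force': 0.0, 'width': 0.08556048111143125}
```

View pics/top.png

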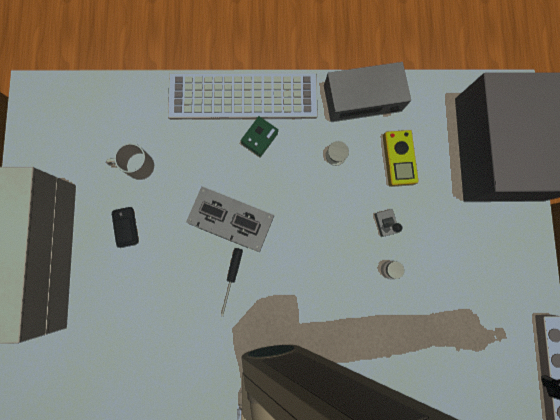

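View pics/scene.png

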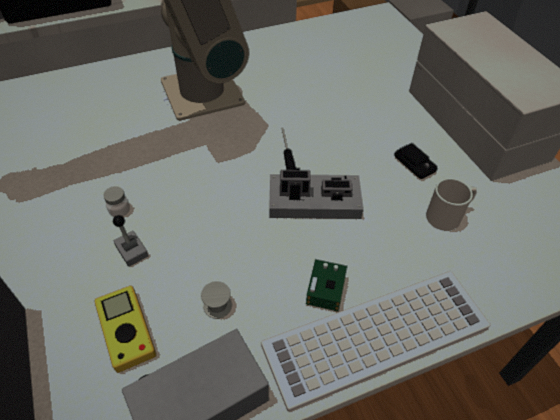

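The top view shows the dock around (230,218), with the tall pack probably at (245,223), since it stands higher in the scene view. The switch box is at (387,222) and its ball at (397,227). In the scene view the ball is at (119,221).

```bash
python3 - <<'E'
from h import *
W=np.load("top.npy"); im=cv2.imread("pics/top.png")
def reg(n,u0,u1,v0,v1,z0,z1,W=W):
    w=W[v0:v1,u0:u1].reshape(-1,3); w=w[(w[:,2]>z0)&(w[:,2]<z1)]
    if len(w)<3: print(n,len(w));return
    r=cv2.minAreaRect((w[:,:2]*1000).astype(np.float32))
    print(n,len(w),"med",np.median(w,0).round(4),"z",w[:,2].min().round(3),w[:,2].max().round(3),"rect",np.round(r[0],1),np.round(r[1],1),round(r[2],1))
reg("dock",180,280,180,256,.031,.041)
reg("tall",180,280,180,256,.075,.11)
reg("short",180,280,180,256,.053,.068)
reg("box",370,410,205,240,.018,.032)
reg("ball",370,415,205,245,.06,.11)
reg("jar",378,408,255,282,.04,.08)
S=np.load("scene.npy")
reg("ball_s",105,135,210,235,.06,.12,S)
reg("box_s",105,155,228,268,.015,.032,S)
reg("tall_s",265,370,165,225,.085,.11,S)
reg("dock_s",265,370,165,225,.031,.041,S)
cv2.imwrite("pics/c.png",np.hstack([cv2.resize(im[195:250,365:425],(400,367),interpolation=2),cv2.resize(cv2.imread("pics/scene.png")[205:270,95:165],(395,367),interpolation=2)]))
E
```

```text
dock 2175 med [0.5123 0.1379 0.0352] z 0.031 0.041 rect [515.2 136.3] [220.2 110.1] 67.5
tall 384 med [0.4954 0.0897 0.0925] z 0.075 0.099 rect [495.8  89.9] [70.3 56.5] 68.6
short 355 med [0.5325 0.1798 0.0608] z 0.053 0.067 rect [514.6 136.1] [170.  56.] 67.5
box 338 med [ 0.5068 -0.3011  0.0237] z 0.018 0.032 rect [ 500.9 -307.1] [69.6 51.1] 13.4
ball 84 med [ 0.4803 -0.3097  0.0948] z 0.06 0.102 rect [ 479.7 -310.7] [24.4 23.6] 53.2
jar 253 med [ 0.3686 -0.3094  0.0582] z 0.044 0.063 rect [ 368.5 -310.8] [45.4 42.6] 88.9
ball_s 158 med [ 0.4876 -0.3121  0.0942] z 0.06 0.105 rect [ 482.3 -312.8] [22.8 23.4] 58.7
box_s 524 med [ 0.5134 -0.3062  0.0256] z 0.015 0.032 rect [ 502.2 -307.7] [73.2 50.4] 13.7
tall_s 434 med [0.5009 0.0879 0.0942] z 0.085 0.1 rect [496.7  89.5] [69.  60.8] 62.7
dock_s 2045 med [0.5323 0.1364 0.0369] z 0.031 0.041 rect [515.2 136. ] [220.9 115.3] 67.1
```

View pics/c.png

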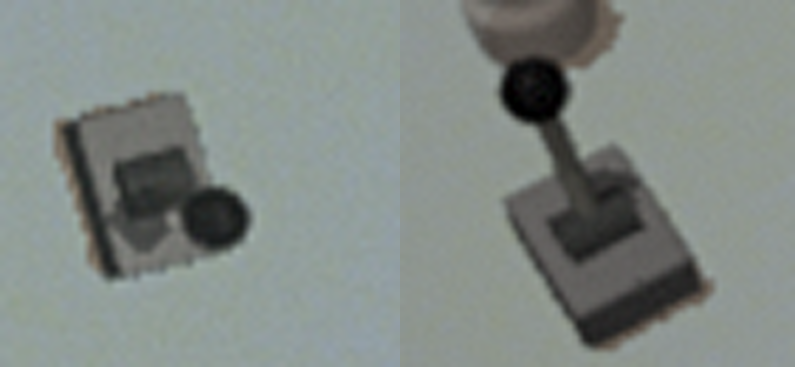

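play_rows --pt "0.95 0.92 -0.2 0 1" --pt "0.95 0.92 -0.2 0 1" --pt "0.95 0.92 -0.2 0 1" --pt "0.95 0.92 -0.2 0 1" --pt "0.95 0.92 -0.2 0 1"

```text
clock: 0.52
eef_pos: [0.2865, -0.4677, 0.2003]
tcp_rot: [-3.119, -0.362, -0.0]
ft_force: [0.1, 0.2, 0.5]
width: 0.0253
grip_force: 0.0
```

play_rows --pt "1 0.98 -0.2 0 1" --pt "1 0.98 -0.2 0 1" --pt "1 0.98 -0.2 0 1" --pt "1 0.98 -0.2 0 1" --pt "1 0.98 -0.2 0 1"

```text
clock: 0.93
eef_pos: [0.4336, -0.3242, 0.1712]
tcp_rot: [-3.12, -0.361, 0.001]
ft_force: [0.5, -0.1, 0.7]
width: -0.0001
grip_force: 0.0
```

play_rows --pt "0 0 -0.65 0 1" --pt "0 0 -0.65 0 1" --pt "0 0 -0.65 0 1" --pt "0 0 -0.65 0 1"

```text
clock: 1.27
eef_pos: [0.4294, -0.322, 0.0692]
tcp_rot: [-3.112, -0.362, 0.011]
ft_force: [-0.6, 0.1, 0.4]
width: 0.0005
grip_force: 0.0
```

play_rows --pt "0.15 0.036 0 0 1" --pt "0.25 0.06 0 0 1" --pt "0.33 0.08 0 0 1" --pt "0.4 0.096 0 0 1" --pt "0.4 0.096 0 0 1"

```text
clock: 1.68
eef_pos: [0.4959, -0.3123, 0.0757]
tcp_rot: [3.118, 0.364, 0.005]
ft_force: [-0.1, -0.8, -0.2]
width: -0.0
grip_force: 0.0
```

play_rows --pt "0.03 0.007 0 0 1" --pt "0.06 0.014 0 0 1" --pt "0.08 0.019 0 0 1" --pt "0.1 0.023 0 0 1" --pt "0.1 0.023 0 0 1"

```text
clock: 2.1
eef_pos: [0.5079, -0.308, 0.0742]
tcp_rot: [-3.12, -0.362, 0.0]
ft_force: [0.7, 0.5, 0.3]
width: -0.0001
grip_force: 0.1
```

```bash
python3 - <<'E'
from h import *
print(robot.get_state()["eef_pos"],robot.get_state()["ft_force"])
im,W=cloud("scene"); c=cv2.resize(im[180:270,80:180],(640,576),interpolation=2); save("s2",c)
w=W[190:270,90:180].reshape(-1,3)
bx=(w[:,:2]-[.5015,-.3074])@np.array([[.972,-.233],[.233,.972]])
m=(w[:,2]>.06)&(w[:,2]<.11)&(bx[:,0]>.012)&(bx[:,0]<.06)&(abs(bx[:,1])<.03)
print(m.sum(),bx[m].min(0),bx[m].max(0))
E
```

```text
[ 0.50787168 -0.3080039   0.07416215] [0.72392683 0.52138053 0.33402836]
218 [ 0.01202637 -0.01437644] [0.04457961 0.0125669 ]
```

View pics/s2.png

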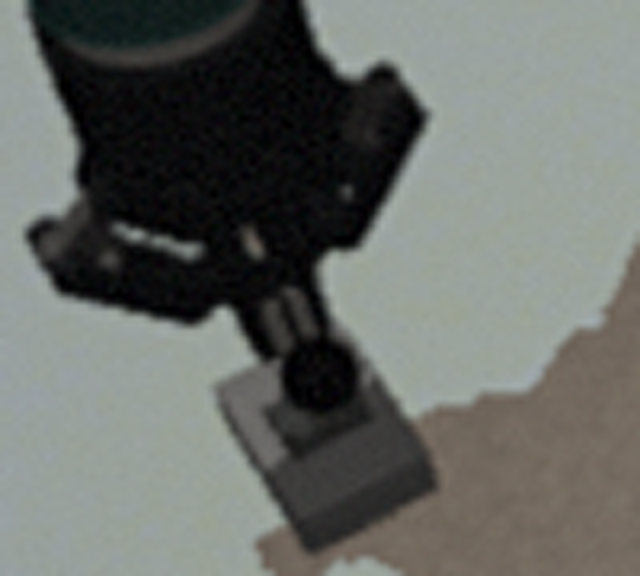

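The fingers are behind the ball at crop (320,375). Its centre has moved to about +31 mm, so it is nearly at the stop. I'll push until the force rises.

play_rows --pt "0.015 0.0035 0 0 1" --pt "0.03 0.007 0 0 1" --pt "0.03 0.007 0 0 1" --pt "0.03 0.007 0 0 1"

```text
clock: 2.48
eef_pos: [0.51, -0.3075, 0.0741]
tcp_rot: [3.12, 0.36, -0.008]
ft_force: [-5.2, -2.3, 2.2]
width: 0.0002
grip_force: 3.0
```

play_rows --pt "0.01 0.0023 0 0 1" --pt "0.015 0.0035 0 0 1" --pt "0.015 0.0035 0 0 1"

```text
clock: 2.73
eef_pos: [0.5102, -0.3074, 0.074]
tcp_rot: [3.12, 0.359, -0.015]
ft_force: [-10.9, -3.0, 3.5]
width: -0.0
grip_force: 5.6
```

play_rows --pt "-0.2 -0.047 0 0 1" --pt "-0.2 -0.047 0.1 0 1" --pt "-0.2 -0.047 0.8 0 1" --pt "-0.2 -0.047 0.8 0 1" --pt "-0.2 -0.047 0.8 0 1"

```text
clock: 3.15
eef_pos: [0.4864, -0.3152, 0.1994]
tcp_rot: [3.116, 0.361, 0.008]
ft_force: [1.4, -0.2, 0.8]
width: 0.0001
grip_force: 0.0
```

play_rows --pt "0 1 0.1 0.3 -1" --pt "0 1 0.1 0.3 -1" --pt "0 1 0.1 0.3 -1" --pt "0 1 0.1 0.3 -1" --pt "0 1 0.1 0.3 -1"

```text
clock: 3.57
eef_pos: [0.4843, -0.1593, 0.2103]
tcp_rot: [-2.945, -1.091, -0.003]
ft_force: [-0.6, 0.7, 0.8]
width: 0.0605
grip_force: 0.0
```

play_rows --pt "0 1 0 0.3 -1" --pt "0 1 0 0.3 -1" --pt "0 1 0 0.3 -1" --pt "0 1 0 0.3 -1" --pt "0 1 0 0.3 -1"

```text
clock: 3.98
eef_pos: [0.4844, -0.0101, 0.2095]
tcp_rot: [-2.609, -1.747, -0.003]
ft_force: [0.1, 0.6, -0.9]
width: 0.0855
grip_force: 0.0
```

```bash
python3 - <<'E'
from h import *
im,W=cloud("top"); 
w=W[195:250,365:425].reshape(-1,3); w=w[(w[:,2]>.065)&(w[:,2]<.11)]
m=np.median(w[:,:2],0)-[.5015,-.3074]; print("ball box-x",len(w),m@[.972,.233],w[:,2].max())
print(robot.get_state()["eef_pos"])
E
```

```text
ball box-x 80 0.03181262574573253 0.0959239105232216
[ 0.48477246 -0.01206202  0.20954645]
```

play_rows --pt "0.075 0.67 0 0 -1" --pt "0.075 0.67 0 0 -1" --pt "0.075 0.67 0 0 -1" --pt "0.075 0.67 0 0 -1" --pt "0.075 0.67 0 0 -1"

```text
clock: 4.45
eef_pos: [0.4964, 0.0863, 0.2093]
tcp_rot: [2.616, 1.738, -0.0]
ft_force: [-0.2, -0.9, -1.0]
width: 0.0856
grip_force: 0.0
```

```bash
python3 - <<'E'
from h import *
st=robot.get_state(); R=cv2.Rodrigues(st["tcp_rot"])[0]; print(st["eef_pos"],"tool y deg",np.degrees(np.arctan2(R[1,1],R[0,1])), "tilt",R[:,2].round(3))
im,W=cloud("wrist"); save("w1",im)
for z0,z1 in[(.08,.105),(.031,.041)]:
    w=W.reshape(-1,3); w=w[(w[:,2]>z0)&(w[:,2]<z1)&(np.hypot(w[:,0]-.496,w[:,1]-.09)<(.06 if z0>.05 else .2))]
    r=cv2.minAreaRect((w[:,:2]*1000).astype(np.float32)); print(len(w),r)
E
```

```text
[0.49640503 0.08629733 0.20934373] tool y deg -22.809876739613827 tilt [ 0.    -0.001 -1.   ]
2938 ((495.9228515625, 87.6342544555664), (69.54456329345703, 56.764102935791016), 69.05146789550781)
15414 ((514.7848510742188, 133.18959045410156), (220.80455017089844, 110.26041412353516), 67.79486846923828)
```

View pics/w1.png

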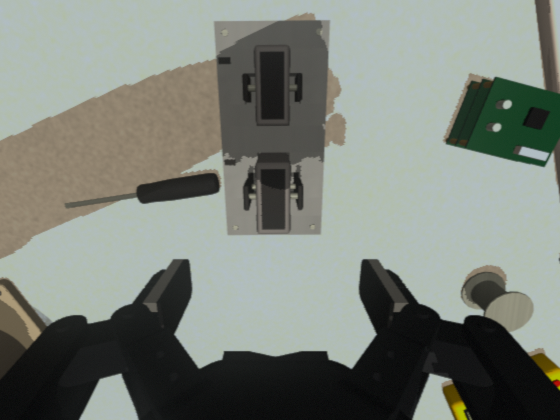

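The wrist view shows the tall pack at (273,195), with catches at (247,190) and (299,190), and the short pack at (272,85). The grip line matches to within a degree, so I'll descend.

play_rows --pt "0 0 -0.25 0 -1" --pt "0 0 -0.5 0 -1" --pt "0 0 -0.65 0 -1" --pt "0 0 -0.65 0 -1" --pt "0 0 -0.65 0 -1"

```text
clock: 4.92
eef_pos: [0.4946, 0.0852, 0.1109]
tcp_rot: [-2.618, -1.735, 0.005]
ft_force: [0.2, 0.7, 0.9]
width: 0.0854
grip_force: 0.0
```

play_rows --pt "0.01 0.02 -0.15 0 -1" --pt "0.01 0.02 -0.3 0 -1" --pt "0.01 0.02 -0.42 0 -1" --pt "0.01 0.02 -0.42 0 -1" --pt "0.01 0.02 -0.42 0 -1"

```text
clock: 5.33
eef_pos: [0.4983, 0.0892, 0.0502]
tcp_rot: [2.617, 1.737, 0.002]
ft_force: [-0.4, -0.4, 0.7]
width: 0.0856
grip_force: 0.0
```

play_rows --pt "0 0 0 0 -0.2" --pt "0 0 0 0 0.1" --pt "0 0 0 0 0.3" --grip_force 50

```text
clock: 5.58
eef_pos: [0.498, 0.0901, 0.0506]
tcp_rot: [-2.616, -1.739, -0.003]
ft_force: [-3.2, 2.1, 3.7]
width: 0.0514
grip_force: 5.1
```

play_rows --pt "-0.009 0.004 0 0 0.5" --pt "-0.009 0.004 0 0 1" --pt "-0.009 0.004 0 0 1" --pt "-0.009 0.004 0 0 1" --pt "-0.009 0.004 0 0 1"

```text
clock: 6.0
eef_pos: [0.4965, 0.091, 0.0517]
tcp_rot: [-2.616, -1.74, -0.003]
ft_force: [-5.3, 0.8, 14.5]
width: 0.0377
grip_force: 50.8
```

```bash
python3 - <<'E'
from h import *
st=robot.get_state(); print(st["eef_pos"],st["ft_force"],st["width"],st["grip_force"])
im,W=cloud("wrist"); im2,_=cloud("scene")
save("g1",np.hstack([cv2.resize(im[200:420,150:410],(400,338)),cv2.resize(im2[130:230,250:368],(400,338),interpolation=2)]))
E
```

```text
[0.49654002 0.0910224  0.05167321] [-5.25449672  0.76571089 14.52311337] 0.03768360506646987 50.75051307678223
```

View pics/g1.png

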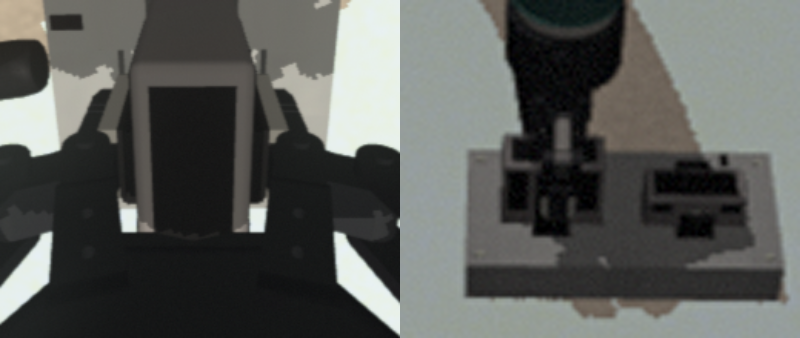

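The fingers sit on both catches, pressed in against the core at crop (125,120) and (262,120). I'll start lifting slowly.

play_rows --pt "0 0 0.03 0 1" --pt "0 0 0.06 0 1" --pt "0 0 0.09 0 1" --pt "0 0 0.12 0 1" --pt "0 0 0.12 0 1"

```text
clock: 6.52
eef_pos: [0.4966, 0.0904, 0.0677]
tcp_rot: [2.616, 1.739, 0.002]
ft_force: [0.2, 0.1, -2.3]
width: 0.0374
grip_force: 52.0
```

play_rows --pt "0 0 0.1 0 1" --pt "0 0 0.2 0 1" --pt "0 0 0.32 0 1" --pt "0 0 0.46 0 1" --pt "0 0 0.6 0 1"

```text
clock: 6.93
eef_pos: [0.4951, 0.0903, 0.157]
tcp_rot: [-2.616, -1.739, 0.002]
ft_force: [-0.5, 0.3, -2.7]
width: 0.0375
grip_force: 52.0
```

play_rows --pt "0 0 0.1 0 1" --pt "0 0 0.18 0 1" --pt "0 0 0.22 0 1" --pt "0 0 0.22 0 1" --pt "0 0 0.22 0 1"

```text
clock: 7.35
eef_pos: [0.4957, 0.0903, 0.1894]
tcp_rot: [-2.616, -1.739, 0.001]
ft_force: [0.3, 0.2, -3.6]
width: 0.0373
grip_force: 52.0
```

play_rows --pt "0 0 0 0 1" --pt "0 0 0 0 1" --pt "0 0 0 0 1" --pt "0 0 0 0 1" --pt "0 0 0 0 1"

```text
clock: 7.77
eef_pos: [0.4956, 0.0904, 0.1894]
tcp_rot: [-2.616, -1.739, 0.001]
ft_force: [0.4, -0.2, -3.2]
width: 0.0375
grip_force: 52.0
```

```bash
python3 - <<'E'
from h import *
st=robot.get_state(); print(st["eef_pos"],st["ft_force"],st["width"],np.abs(st["qd"]).max())
im,W=cloud("scene"); im2,W2=cloud("top")
w=W2[160:270,150:300].reshape(-1,3); m=(w[:,2]>.054)&(w[:,2]<.068); print("short",np.median(w[m],0))
save("f1",np.hstack([cv2.resize(im[60:260,80:380],(480,320)),cv2.resize(im2[190:250,365:425],(320,320))]))
E
```

```text
[0.49560913 0.0903992  0.18935914] [ 0.37675894 -0.18258249 -3.23500487] 0.0374520966628592 0.005401854825494259
short [nan nan nan]
  return _methods._mean(a, axis=axis, dtype=dtype,
  ret = um.true_divide(
```

View pics/f1.png

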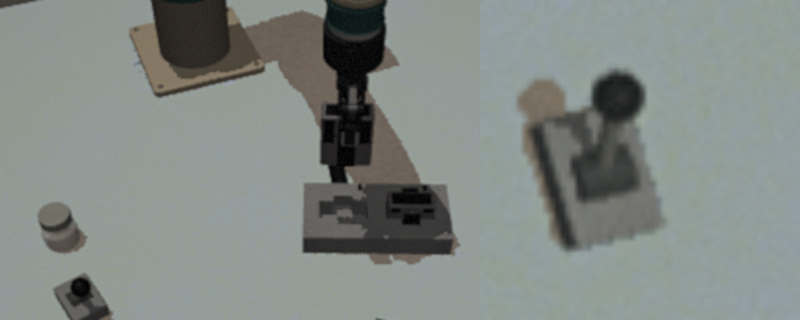

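The tall pack hangs upright about 138 mm above its seat. The short pack is still in the dock, and the lever is over at its stop.

```bash
python3 -c "
from plant import robot
print(robot.job_done())"
```

```text
the job is handed in; nothing more can be done
None
```

I pushed the charger lever over to its off stop, then lifted the tall pack out by its catches; the arm is holding it still and upright about 14 cm above its seat, the short pack is still in the dock, and the job is handed in.

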